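Seal a sample vial in the ratchet capping press

TASK

Seal the sample vial in the hand capping press: push the shuttle carrying the vial fully home under the ram, then bring the ratchet lever down to its second notch, not as far as the third, and take your hand away so the ratchet holds it and the cap is pressed home. Then press the release button under the wire guard so the lever springs all the way back up; leave the shuttle in and do not disturb the other things on the bench.

Things in the scene. Friction and masses are not known exactly. Their poses are not given: they have to be found in the camera images.
- press: Grey steel capping press bolted to the bench: base plate x -80 to +80 mm, y -125 to +85 mm, 16 mm thick, and a tongue towards -x that carries the shuttle. Origin on the bench below the lever's hinge; z up, the lever points to -y, x is the way the shuttle goes home. Two side discs (radius 55 mm, x = +-23 mm) enclose the hub.
- notch_stud (a point): The middle one of three small dark studs (7 mm) on the hub's side disc that faces press +x, 46 mm from the hinge. The lever's arm lines up with the first (upper), second or third stud when it stands in that notch.
- guard_edge (a point): Middle of the free edge (a cross rod along press x) of the wire guard: three 6 mm rods at press x = -20, 0 and +20 mm running level along y, 50 mm above the button's top, from press y = 4 mm out to this edge, 10 mm (+y) beyond the button's centre.
- lever_hinge (a point): Hinge axis of the lever, on the press, 130 mm above the bench; axis along the press's x.
- lever (a joint): Lever angle, rad: 0 at rest (up, arm 0.87 rad above level, pointing to press -y), growing as the lever is pushed down; arm elevation = 0.87 - value. A spring returns it; the ratchet holds it at the notches: first 0.26, second 0.50, third 0.74; stop at 0.86. It clicks in a little past each notch (about 0.02) and settles back. About 5 to 10 N at the bar is needed.
- lever_grip (a point): Centre of the lever's black crossbar: a bar 80 mm long (along press x), 18 mm in diameter, 175 mm from the hinge, at the end of a flat steel arm 14 mm wide. Push it from above or grip it.
- release_top (a point): Centre of the top of the steel release button, a disc of 28 mm diameter standing proud of a dark sleeve 36 mm wide. Its face is tilted 0.75 rad (43 degrees) from level towards press +y: its outward normal is (0, 0.68, 0.73) in the press frame. It stands under the wire guard, so come in tilted, along the normal.
- release (a joint): Release button travel, m: 0 out, 0.008 fully pressed (about 3 N to start, 6 to 9 N when fully in). The pawl lets go beyond about 0.004 to 0.005.
- shuttle (a joint): Shuttle position, m: 0 fully out (towards press -x), 0.060 fully home against its stop under the ram, where the vial stands at press (0, -74 mm).
- shuttle_tab (a point): Middle of the face looking to press -x of the shuttle's upright aluminium push tab: 40 mm wide (y), 12 mm thick (x), its top 74 mm above the bench; this point is 61 mm above the bench. The vial stands 92 mm beyond it (+x). Push it along press +x; slides with about 2 N.
- cap (a joint): How far the white cap has been pressed onto the vial, m: 0 standing proud, 0.007 fully home.
- cap_top (a point): Centre of the top of the white cap (25 mm diameter, 12 mm high) on the amber vial (22 mm diameter) on the shuttle; 69 mm above the bench at the start, 62 mm when home.
- tube_rack: Blue tube rack 60 x 120 x 55 mm, loose; origin under its centre. Leave it.
- reagent_jar: Amber jar, 52 mm diameter, 75 mm high, loose; origin under its centre. Leave it.
- spare_cap: Green cap, 42 mm diameter, 12 mm high, loose; origin under its centre. Leave it.
- mouse: Black computer mouse 110 x 62 x 33 mm, loose; origin under its centre. Leave it.
- sheath_bottle: White bottle, 90 mm diameter, 190 mm high, loose; origin under its centre. Leave it.
- carton: White carton 90 x 130 x 60 mm, loose; origin under its centre. Leave it.
- pipette: Pipette lying flat, 260 mm long, 26 mm high, loose; origin under its middle. Leave it.

How it is judged:
On the way, in this order (a step that is already met when the one before it is completed fails the run):
1. the shuttle is fully home under the ram, the cap not yet pressed (value of joint shuttle above 0.057 m and value of joint cap below 0.002 m), for 0.2 s.
2. the lever stands in its second notch, held by the ratchet with the robot off it, and the cap is pressed home (value of joint lever between 0.46 and 0.58 rad and value of joint cap above 0.0055 m and value of joint shuttle above 0.055 m and contact force between each of the arm, the fingers and press below 0.3 N), for 0.3 s.
3. the release button is pressed in (value of joint release above 0.004 m), for 0.02 s.
At the end, for the whole second after the job is handed in: The lever is back up at rest (below 0.05 rad), the release button is out again (within 1.5 mm), the cap is pressed home on the vial (at least 5.5 of 7 mm) and the shuttle is still home (at least 55 of 60 mm) (value of joint lever below 0.05 rad and value of joint release below 0.0015 m and value of joint cap above 0.0055 m and value of joint shuttle above 0.055 m); the robot touches nothing.
It fails at once if the lever is taken down to the third notch (0.70 rad or more) (value of joint lever above 0.7 rad).
It fails at once if a bystander is moved more than 20 mm (distance of any of tube_rack, reagent_jar, spare_cap, mouse, sheath_bottle, carton, pipette from where it was at the start of the episode above 0.02 m).
It fails at once if a bystander is tipped over (more than 0.5 rad) (angle between any of tube_rack, reagent_jar, spare_cap, mouse, sheath_bottle, carton, pipette's own z axis and vertical above 0.5 rad).
It also fails if it takes over 56 s, if anything falls off the work surface, if the arm or the gripper's body presses on something with over 40 N, if the wrist force passes 120 N, or if a joint passes its speed limit or range.

ROBOT

A 6-joint arm with a two-finger parallel gripper is mounted at the origin on the work surface. World frame = base frame: x ahead of the robot, y to its left, z up, the work surface at z = 0. Lengths are in m, angles in rad, forces in N, time in s.
With the tool pointing down it reaches from about 0.3 to 0.775 m from the base axis. Payload 14.6 kg.
Tool frame: the origin (TCP) lies midway between the tips of the shut fingers; the grasp point (between the pads) lies 19 mm behind it (tcp_to_grasp is the distance from the TCP to the grasp point, in m); z points along the fingers, y is the line along which they close (so a half turn about z gives the same grasp; the last joint's range is limited). The gripper opens to 94 mm and grips with 3 to 60 N. Pads are 16 mm wide; open, the fingers measure 119 mm over their backs; the gripper's body (75 mm by 177 mm) begins 78 mm behind the grasp point.
Start: joints at [-1.355, 0.3, 1.521, -0, 1.321, -0.067], TCP at [0.153, -0.528, 0.205] pointing down, gripper open.
Joint ranges: [-3.03, 3.03], [-0.79, 2.21], [0.23, 2.52], [-1.04, 4.18], [0, 3.07], [-2.55, 2.55]. Speed limits (rad/s): [2.22, 2.22, 2.57, 3.14, 3.14, 3.14].

INTERFACE

Orientations are given as [roll, pitch, yaw] about the fixed x, y, z axes, in that order (R = Rz(yaw) Ry(pitch) Rx(roll)).
In Python, from station import * gives the robot as it stands.
- The arm moves only by the tool send_rows, never from a script. Its argument "motion" is a list of rows, each a list of 3 entries, a list of its own where there are three numbers: the shift along the tool's x, y, z in units of 0.03 m (1.0 is 0.03 m), then the turn, a rotation vector about the tool's x, y, z in units of 0.12 rad (1.0 is 0.12 rad), then the opening, from -1 (shut) to 1 (fully open). In form: [[[x, y, z], [rx, ry, rz], grip], ...]. A call has 1 to 12 rows; each row shifts and turns the commanded pose from where the row before left it, along the tool's axes as they then stand; what a row does not reach is not made up. A row lasts 1/10 s, in which the tool goes at most 50 mm and 8.59 degrees, less where a joint would pass 70% of its speed; a pose out of reach is approached as far as the arm can. A call with a number of a shift or a turn outside -1 to 1 is refused whole. A call with a gripper value outside its range is refused whole. The fingers move at their own pace and stop on an object; "squeeze" is the grip in N (left out, the last holds). Time passes only in rows, so rows that do not move let the fingers close. It gives the time, the measured TCP pose, the force, the opening and the grip force at its end, in the units of the state.
- get_obs(): the state, without advancing time (a new reading comes with each control period).
- camera(name): name is "side" or "top"; returns a dict with "pixels" (480x640x3 uint8, red, green, blue), "depth" (480x640 float32, m along the optical axis (not along the pixel's ray), 0 where there is no reading), "fx", "fy", "cx", "cy" (pixels), "rvec" (rotation vector, rad) and "tvec" (3), from world to camera coordinates, as OpenCV has them. Camera axes: x right, y down, z forward; pixel columns grow to the right and rows downward; lengths in m; the calibration is good to about 2 mm. A picture is of the moment at which its call begins.
- hand_in(): hands the job in; it is judged then, once.
The state is a dict: "time_s": time; "qpos": joint angles; "joint_vel": joint speeds; "tau": joint torques, N m; "ee_pos": TCP position; "eef_rot": TCP orientation; "force": force on the tool from outside, world axes, zero at the start; "moment": the same for the moment, N m; "grip_width": finger opening in m; "grip_force": force on a finger pad.
Only numpy, scipy, OpenCV 4.12 (cv2) and the standard library are available. Lean on these libraries where they do the work, as an engineer would, in place of code of your own. Each camera call takes 0.05 s, during which the arm holds its last target. There are 200 camera calls.

## Working session

There is one attempt and no reset: what is moved stays moved. The work goes in short steps, Python scripts to look and compute and a tool call to move; the robot and the scene stay as the last step left them, time stands still between calls to the robot, and variables do not carry over. Pictures are saved under pics/ and viewed, at most 10 in all, crops included, and the job is handed in when it is done.

Besides the shell and the picture viewer there is one more tool, called after "Call:" by a JSON object that holds its "op" and its "data", one argument or row to a line. send_rows: Moves the arm, as the interface text tells. Its arguments: {"type":"object","properties":{"motion":{"type":"array"},"squeeze":{"type":"number"}},"required":["motion"]}

```bash
mkdir -p pics
cat > h.py <<'E'
from station import *
import numpy as np, cv2
from scipy.spatial.transform import Rotation as R
def snap(n):
    c=camera(n); c['R']=cv2.Rodrigues(np.array(c['rvec'],float))[0]; c['t']=np.array(c['tvec'],float).ravel(); return c
def pts(c):
    v,u=np.mgrid[0:480,0:640]; d=c['depth']
    P=np.stack([(u-c['cx'])/c['fx']*d,(v-c['cy'])/c['fy']*d,d],-1)
    return (P-c['t'])@c['R']
def ray(c,u,v,z):
    d=np.array([(u-c['cx'])/c['fx'],(v-c['cy'])/c['fy'],1])@c['R']; o=-c['t']@c['R']
    return o+d*(z-o[2])/d[2]
def proj(c,p):
    q=c['R']@np.array(p)+c['t']; return q[:2]/q[2]*[c['fx'],c['fy']]+[c['cx'],c['cy']]
E
python3 - <<'E'
from h import *
import pickle
for n in('side','top'):
    c=snap(n); pickle.dump(c,open(n+'.pkl','wb')); cv2.imwrite(f'pics/{n}0.png',c['pixels'][:,:,::-1])
    print(n,-c['t']@c['R'],c['fx'],(c['depth']>0).mean(), c['R'][2])
o=get_obs();print(o)
E
```

```text
side [ 0.31425405 -1.16137511  0.95316466] 583.68594568147 0.9901595052083333 [ 0.15465126  0.80500145 -0.57276143]
top [ 0.35083401 -0.00648285  1.10353045] 459.9821291397355 0.9962109375 [ 0.21403685 -0.00600108 -0.97680715]
{'time_s': 0.1, 'qpos': array([-1.35461396e+00,  3.00393207e-01,  1.52148758e+00,  2.52035453e-05,
        1.32070522e+00, -6.66342120e-02]), 'joint_vel': array([ 0.00032159, -0.00245437, -0.00286184,  0.000985  , -0.00143114,
        0.00056265]), 'tau': array([ 1.60137799e-03, -5.32643044e+01, -3.53283906e+01,  7.09547242e-02,
        2.34884291e-02, -5.12893621e-05]), 'ee_pos': array([ 0.1534212 , -0.52793567,  0.20496861]), 'eef_rot': array([-3.14060312e+00, -9.05020201e-05,  2.82810282e-01]), 'force': array([-0.89546276, -0.09307267, -0.30703779]), 'moment': array([ 0.01900772,  0.03517749, -0.02602773]), 'grip_force': 0.0, 'grip_width': 0.0937605942097251}
```

View pics/side0.png

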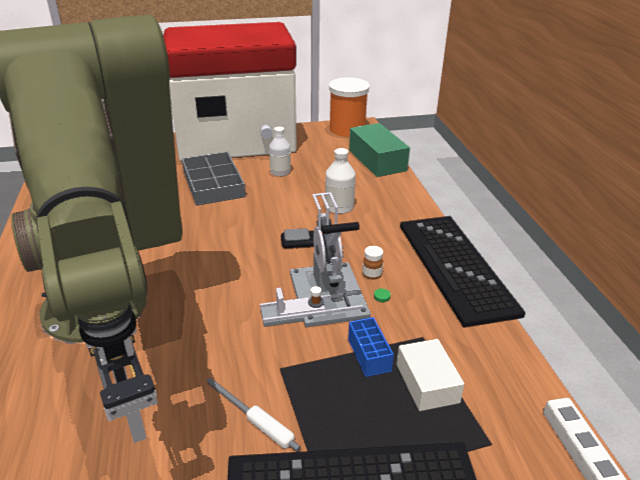

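View pics/top0.png

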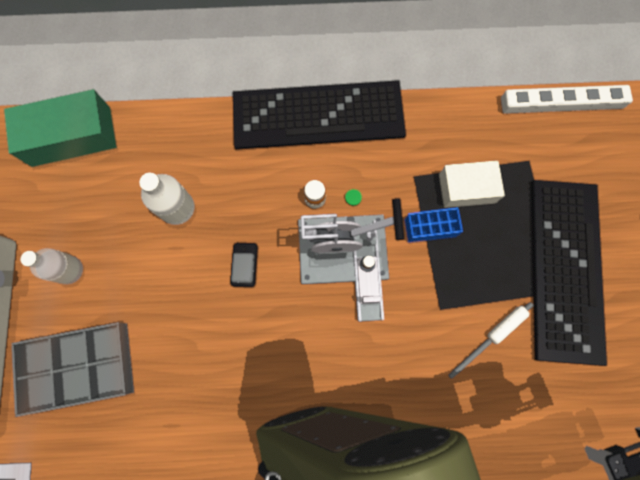

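The side view shows the press around (325,270), with its shuttle tab at (280,297), cap at (316,292) and bar at (340,228). In the top view the base is at (300–387, 217–283), bar at (398,218), cap at (369,262), tab at (371,300) and guard at (288,237). Press axes look roughly parallel to world axes.

Run:
```python
from h import *
import pickle
T=pickle.load(open('top.pkl','rb'));S=pickle.load(open('side.pkl','rb'))
for n,c,(u0,v0,u1,v1) in(('top',T,(270,170,430,330)),('side',S,(250,180,410,340))):
    P=pts(c)[v0:v1,u0:u1]; im=c['pixels'][v0:v1,u0:u1].astype(int); hsv=cv2.cvtColor(c['pixels'][v0:v1,u0:u1],cv2.COLOR_RGB2HSV)
    z=P[...,2]; sat=hsv[...,1]; val=hsv[...,2]
    def rep(name,m):
        m=m.astype(np.uint8); k,l,s,ce=cv2.connectedComponentsWithStats(m)
        if k<2: print(n,name,'none');return
        i=1+s[1:,4].argmax(); q=P[l==i]; vv,uu=np.where(l==i)
        r=cv2.minAreaRect(q[:,:2].astype(np.float32)*1000)
        print(n,name,len(q),'px',uu.mean()+u0,vv.mean()+v0,'mean',q.mean(0).round(4),'min',q.min(0).round(3),'max',q.max(0).round(3),'rect',np.round(r[0],1),np.round(r[1],1),round(r[2],2))
    rep('bar',(val<70)&(z>.2))
    rep('base',(z>.009)&(z<.022)&(sat<60))
    rep('cap',(z>.055)&(z<.08)&(sat<60)&(val>190))
    rep('tab',(z>.066)&(z<.08)&(sat<60))
    rep('plate_z130+',(z>.1)&(z<.2)&(sat<60))
a=cv2.resize(T['pixels'][180:330,270:430],(640,600),interpolation=3); b=cv2.resize(S['pixels'][180:330,250:410],(640,600),interpolation=3)
cv2.imwrite('pics/crop.png',cv2.resize(np.hstack([a,b]),(800,375))[:,:,::-1]); cv2.imwrite('pics/cs.png',b[:,:,::-1])
```

```text
top bar 322 px 397.77639751552795 219.29192546583852 mean [ 0.5694 -0.1559  0.2762] min [ 0.351 -0.165  0.265] max [ 0.611 -0.006  1.104] rect [ 470.7 -100.8] [ 47.6 301.4] 60.77
top base 2292 px 339.24694589877834 262.18804537521817 mean [ 0.538  -0.0547  0.0164] min [ 0.49  -0.169  0.009] max [0.646 0.04  0.022] rect [568.2 -64.9] [155.9 209.1] 0.02
top cap 281 px 314.66192170818505 189.71886120996442 mean [ 0.7024 -0.003   0.075 ] min [ 0.68  -0.025  0.065] max [0.725 0.02  0.08 ] rect [702.4  -3.5] [42.9 45.7] 38.93
top tab 299 px 314.6655518394649 190.23076923076923 mean [ 0.7012 -0.003   0.0748] min [ 0.679 -0.025  0.066] max [0.725 0.02  0.08 ] rect [701.7  -2.7] [45.  44.4] 80.47
top plate_z130+ 1472 px 341.5509510869565 237.74388586956522 mean [ 0.5657 -0.0564  0.156 ] min [ 0.544 -0.135  0.1  ] max [0.599 0.02  0.2  ] rect [570.7 -57.5] [ 52.3 155.3] 4.32
side bar 285 px 339.5122807017544 227.62456140350878 mean [ 0.571  -0.1655  0.2669] min [ 0.534 -0.173  0.254] max [ 0.612 -0.153  0.275] rect [ 572.9 -164.4] [19.5 77.3] 87.4
side base 2175 px 327.88045977011495 303.3393103448276 mean [ 0.5627 -0.116   0.0156] min [ 0.399 -0.177  0.009] max [0.654 0.037 0.022] rect [525.7 -71. ] [255.3 212.8] 0.99
side cap 157 px 373.5031847133758 250.9044585987261 mean [ 0.704  -0.0061  0.074 ] min [ 0.682 -0.03   0.069] max [0.726 0.02  0.078] rect [704.1  -5.8] [48.5 43.5] 72.87
side tab 185 px 373.5837837837838 251.74054054054054 mean [ 0.7035 -0.0087  0.0733] min [ 0.682 -0.032  0.066] max [0.726 0.02  0.078] rect [704.3  -6.6] [49.1 44.1] 65.4
side plate_z130+ 1136 px 327.94894366197184 250.2394366197183 mean [ 0.5682 -0.0742  0.1434] min [ 0.547 -0.14   0.1  ] max [0.599 0.005 0.2  ] rect [572.4 -66.6] [ 50.7 145.7] 4.92
```

View pics/crop.png

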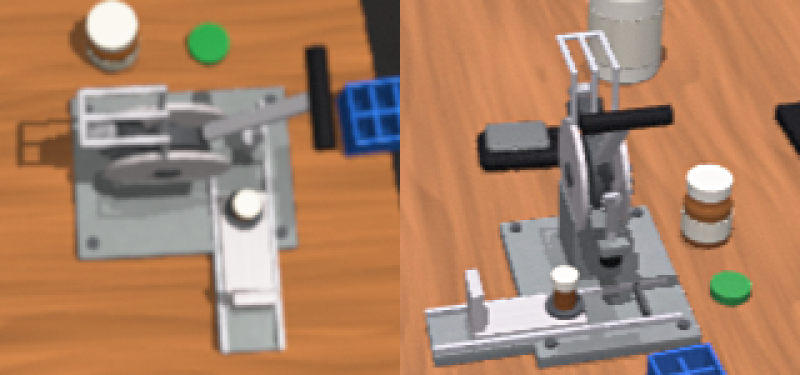

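View pics/cs.png

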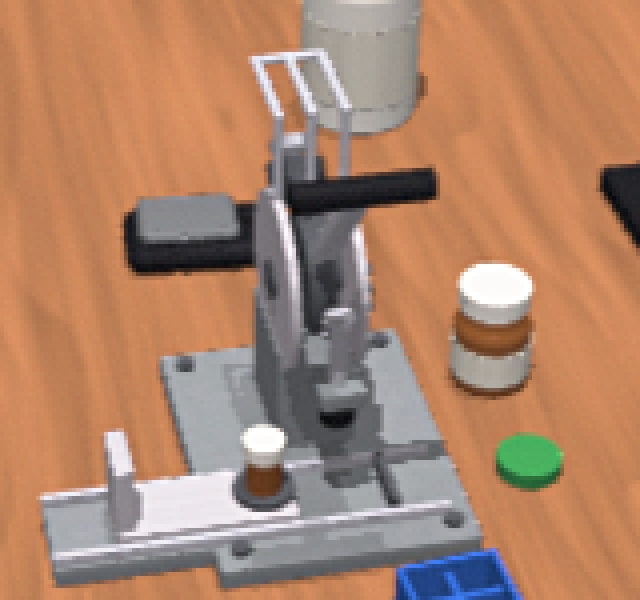

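The crops show the tab at the −x end of the shuttle, the vial ahead of it, the release button under the guard at the +y side, and the blue rack's end close below the bar. I still need yaw, tab, cap and guard positions.

Run:
```python
from h import *
import pickle
C={n:pickle.load(open(n+'.pkl','rb')) for n in('top','side')}
o=np.array([.569,-.045])
for n,c in C.items():
    P=pts(c); hsv=cv2.cvtColor(c['pixels'],cv2.COLOR_RGB2HSV); x,y,z=P[...,0],P[...,1],P[...,2]; s,v=hsv[...,1],hsv[...,2]
    def comp(name,m,pca=True):
        k,l,st,_=cv2.connectedComponentsWithStats(m.astype(np.uint8),connectivity=8)
        if k<2: print(n,name,'-');return
        i=1+st[1:,4].argmax(); q=P[l==i]; d=q[:,:2]-q[:,:2].mean(0); w=np.linalg.svd(d,full_matrices=False)[2][0]
        print(n,name,len(q),'med',np.median(q,0).round(4),'p2',np.percentile(q,2,0).round(4),'p98',np.percentile(q,98,0).round(4),'dir',np.degrees(np.arctan2(w[1],w[0])).round(2)%180); return q
    near=(abs(x-.57)<.2)&(abs(y+.07)<.15)
    comp('bar',near&(v<70)&(z>.24)&(z<.3))
    comp('tab',near&(x<.5)&(z>.035)&(z<.08)&(s<80))
    comp('tabtop',near&(x<.5)&(z>.069)&(z<.079)&(s<80))
    comp('cap',near&(x>.46)&(x<.56)&(y<-.09)&(z>.058)&(z<.08)&(s<90)&(v>150))
    comp('captop',near&(x>.46)&(x<.56)&(y<-.09)&(z>.066)&(z<.074)&(s<90)&(v>150))
    comp('guard',near&(y>-.06)&(z>.19)&(z<.35)&(s<80))
    comp('tongue',near&(x<.48)&(z>.009)&(z<.03)&(s<80))
    comp('disc-x',near&(x>.535)&(x<.56)&(z>.09)&(z<.19)&(s<80)&(y>-.13))
    q=P[near&(z>.012)&(z<.02)&(s<80)&(x>.5)&(y>-.09)]
    # left (y max) edge and near edge of base
    E=[]
    for xs in np.arange(.51,.64,.01):
        r=q[abs(q[:,0]-xs)<.005]
        if len(r)>3:E.append((xs,r[:,1].max()))
    E=np.array(E); 
    if len(E)>4: print(n,'base y+ edge',E[:,1].round(3),np.degrees(np.arctan(np.polyfit(*E.T,1)[0])).round(2))
    E=[]
    for ys in np.arange(-.07,.04,.008):
        r=q[abs(q[:,1]-ys)<.004]
        if len(r)>3:E.append((ys,r[:,0].min(),r[:,0].max()))
    E=np.array(E)
    if len(E)>4: print(n,'base x- edge',E[:,1].round(3),np.degrees(np.arctan(-np.polyfit(E[:,0],E[:,1],1)[0])).round(2))
```

```text
top bar 320 med [ 0.5697 -0.1566  0.2711] p2 [ 0.5345 -0.1649  0.2662] p98 [ 0.6092 -0.1502  0.2743] dir 1.4799999999999898
top tab 130 med [ 0.4397 -0.119   0.0732] p2 [ 0.4352 -0.1407  0.0363] p98 [ 0.4469 -0.1014  0.0776] dir 89.39
top tabtop 99 med [ 0.4413 -0.1205  0.0741] p2 [ 0.4356 -0.1407  0.0696] p98 [ 0.4469 -0.1025  0.0776] dir 89.92
top cap 93 med [ 0.5271 -0.1198  0.0689] p2 [ 0.517  -0.1313  0.0648] p98 [ 0.5383 -0.1087  0.0727] dir 101.09
top captop 87 med [ 0.528  -0.1201  0.0691] p2 [ 0.517  -0.1314  0.0664] p98 [ 0.5383 -0.1087  0.0728] dir 65.56
top guard 514 med [ 0.5697 -0.0062  0.2438] p2 [ 0.5477 -0.0437  0.1908] p98 [0.5922 0.0241 0.2476] dir 88.45
top tongue 745 med [ 0.4309 -0.1195  0.0199] p2 [ 0.3988 -0.1493  0.0121] p98 [ 0.4781 -0.0919  0.0296] dir 4.0
top disc-x 610 med [ 0.5482 -0.041   0.1505] p2 [ 0.545  -0.1168  0.0918] p98 [0.5593 0.0063 0.1872] dir 90.29
top base y+ edge [0.038 0.038 0.038 0.037 0.037 0.039 0.039 0.038 0.038 0.038 0.04  0.039
 0.039] 0.81
top base x- edge [0.501 0.501 0.502 0.5   0.5   0.5   0.5   0.501 0.501 0.5   0.5   0.5
 0.5
[... 447 characters left out ...]
0.0716] dir 72.32
side captop 55 med [ 0.5293 -0.1242  0.0686] p2 [ 0.519  -0.1356  0.0662] p98 [ 0.5413 -0.1087  0.0717] dir 78.77
side guard 304 med [ 0.5721 -0.0288  0.2399] p2 [ 0.55   -0.0492  0.191 ] p98 [0.595  0.0208 0.2463] dir 90.38
side tongue 643 med [ 0.4352 -0.1334  0.0187] p2 [ 0.4006 -0.1551  0.0098] p98 [ 0.4787 -0.0954  0.0295] dir 157.18
side disc-x 380 med [ 0.5507 -0.0596  0.1406] p2 [ 0.5473 -0.1025  0.093 ] p98 [0.5566 0.002  0.1855] dir 91.32
side base y+ edge [ 0.039  0.035  0.034  0.037  0.035 -0.068 -0.071 -0.065 -0.068 -0.051
 -0.041  0.007  0.033] -27.41
side base x- edge [0.502 0.5   0.501 0.5   0.501 0.501 0.502 0.5   0.502 0.501 0.502 0.501
 0.5   0.504] -0.64
```

Measured, and consistent with the given sizes:

| Item | World position |
|---|---|
| Press origin | (0.571, −0.046), yaw about 0 |
| Tab face | (0.437, −0.120), home at x = 0.479 |
| Bar | (0.571, −0.159, 0.264) |
| Button top | about (0.571, 0.011, 0.195) |

First move: turn to yaw 0, shut the fingers and travel to behind the tab.

Call:
{"op": "send_rows", "data": {
  "motion": [
    [[0, 0, 0], [0, 0, 0.8], -1],
    [[0, 0, 0], [0, 0, 0.8], -1],
    [[0, 0, 0], [0, 0, 0.76], -1],
    [[0.6, -1, 0], [0, 0, 0], -1],
    [[0.6, -1, 0], [0, 0, 0], -1],
    [[0.6, -1, 0], [0, 0, 0], -1],
    [[0.6, -1, 0], [0, 0, 0], -1],
    [[0.6, -1, 0], [0, 0, 0], -1],
    [[0.6, -1, 0], [0, 0, 0], -1],
    [[0.6, -1, 0], [0, 0, 0], -1],
    [[0.6, -1, 0], [0, 0, 0], -1],
    [[0.6, -1, 0], [0, 0, 0], -1]
  ],
  "squeeze": 20
}}

```text
time_s: 1.3
ee_pos: [0.316, -0.2569, 0.2053]
eef_rot: [-3.141, 0.0, -0.001]
force: [-0.2, 0.6, -1.0]
grip_width: 0.002
grip_force: 0.0
```

Call:
{"op": "send_rows", "data": {
  "motion": [
    [[0.62, -0.92, 0], [0, 0, 0], -1],
    [[0.62, -0.92, 0], [0, 0, 0], -1],
    [[0.62, -0.92, 0], [0, 0, 0], -1],
    [[0.62, -0.92, 0], [0, 0, 0], -1],
    [[0.62, -0.9, 0], [0, 0, 0], -1],
    [[0, 0, 1], [0, 0, 0], -1],
    [[0, 0, 1], [0, 0, 0], -1],
    [[0, 0, 1], [0, 0, 0], -1],
    [[0, 0, 1], [0, 0, 0], -1],
    [[0, 0, 1], [0, 0, 0], -1],
    [[0, 0, 0.15], [0, 0, 0], -1],
    [[0, 0, 0], [0, 0, 0], -1]
  ]
}}

```text
time_s: 2.5
ee_pos: [0.4084, -0.1208, 0.0509]
eef_rot: [-3.141, 0.001, -0.0]
force: [0.0, 0.4, 0.1]
grip_width: 0.0002
grip_force: 0.0
```

Call:
{"op": "send_rows", "data": {
  "motion": [
    [[0.4, 0, 0], [0, 0, 0], -1],
    [[0.3, 0, 0], [0, 0, 0], -1],
    [[0.2, 0, 0], [0, 0, 0], -1],
    [[0.2, 0, 0], [0, 0, 0], -1],
    [[0.2, 0, 0], [0, 0, 0], -1],
    [[0.2, 0, 0], [0, 0, 0], -1],
    [[0.2, 0, 0], [0, 0, 0], -1],
    [[0.1, 0, 0], [0, 0, 0], -1]
  ]
}}

```text
time_s: 3.3
ee_pos: [0.4631, -0.1208, 0.0509]
eef_rot: [-3.141, 0.0, -0.0]
force: [-2.0, -0.3, 0.9]
grip_width: 0.0004
grip_force: 0.8
```

Call:
{"op": "send_rows", "data": {
  "motion": [
    [[0.1, 0, 0], [0, 0, 0], -1],
    [[0.1, 0, 0], [0, 0, 0], -1],
    [[0.1, 0, 0], [0, 0, 0], -1],
    [[0, 0, 0], [0, 0, 0], -1]
  ]
}}

```text
time_s: 3.7
ee_pos: [0.4712, -0.1208, 0.0508]
eef_rot: [-3.141, 0.002, -0.0]
force: [-6.3, 1.1, 4.1]
grip_width: 0.0002
grip_force: 3.1
```

Call:
{"op": "send_rows", "data": {
  "motion": [
    [[0.07, 0, 0], [0, 0, 0], -1],
    [[0.07, 0, 0], [0, 0, 0], -1],
    [[0, 0, 0], [0, 0, 0], -1],
    [[0, 0, 0], [0, 0, 0], -1]
  ]
}}

```text
time_s: 4.1
ee_pos: [0.4714, -0.1207, 0.0507]
eef_rot: [-3.14, 0.011, -0.0]
force: [-39.8, -0.3, 29.5]
grip_width: 0.0003
grip_force: 20.2
```

The shuttle is against its stop: x stays at 0.4714 while the force climbs. Back off, rise, and go over the bar.

Call:
{"op": "send_rows", "data": {
  "motion": [
    [[-0.5, 0, 0], [0, 0, 0], -1],
    [[-0.6, 0, 0], [0, 0, 0], -1],
    [[0, 0, -1], [0, 0, 0], -1],
    [[0, 0, -1], [0, 0, 0], -1],
    [[0, 0, -1], [0, 0, 0], -1],
    [[0, 0, -1], [0, 0, 0], -1],
    [[0, 0, -1], [0, 0, 0], -1],
    [[0, 0, -1], [0, 0, 0], -1],
    [[0, 0, -1], [0, 0, 0], -1],
    [[0, 0, -1], [0, 0, 0], -1],
    [[0, 0.5, -0.5], [0, 0, 0], -1],
    [[0, 0.8, 0], [0, 0, 0], -1]
  ]
}}

```text
time_s: 5.3
ee_pos: [0.4436, -0.16, 0.3086]
eef_rot: [3.14, -0.004, 0.001]
force: [0.2, -0.6, -0.9]
grip_width: 0.0006
grip_force: 0.0
```

Run:
```python
from h import *
c=snap('side'); P=pts(c); hsv=cv2.cvtColor(c['pixels'],cv2.COLOR_RGB2HSV); x,y,z=P[...,0],P[...,1],P[...,2]; s=hsv[...,1]
m=(x>.45)&(x<.53)&(abs(y+.12)<.04)&(z>.04)&(z<.08)&(s<80)
print(np.percentile(P[m],[2,50,98],axis=0).round(4)); print(get_obs()['ee_pos'])
a=cv2.resize(c['pixels'][180:330,250:410],(640,600),interpolation=3); cv2.imwrite('pics/s1.png',a[:,:,::-1])
```

```text
[[ 0.4813 -0.1447  0.0419]
 [ 0.4862 -0.137   0.0667]
 [ 0.4937 -0.1063  0.0759]]
[ 0.44317516 -0.1628695   0.30698709]
```

View pics/s1.png

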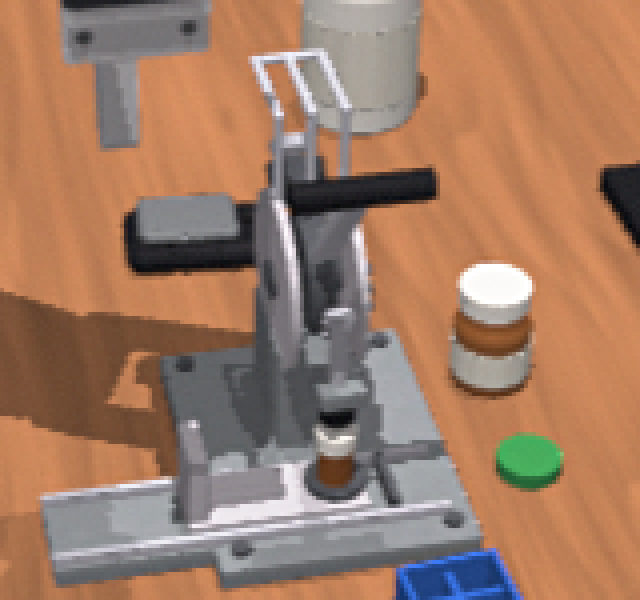

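The vial (335,455) now stands directly under the ram (338,400) and the tab moved about 44 mm, so the shuttle is home. Next, move over the bar.

Call:
{"op": "send_rows", "data": {
  "motion": [
    [[0.9, 0, 0], [0, 0, 0], -1],
    [[0.9, 0, 0], [0, 0, 0], -1],
    [[0.9, 0, 0], [0, 0, 0], -1],
    [[0.8, 0, 0], [0, 0, 0], -1],
    [[0.75, 0, 0], [0, 0, 0], -1],
    [[0, 0, 0.4], [0, 0, 0], -1],
    [[0, 0, 0.4], [0, 0, 0], -1],
    [[0, 0, 0], [0, 0, 0], -1]
  ]
}}

```text
time_s: 6.15
ee_pos: [0.5692, -0.1598, 0.2797]
eef_rot: [-3.141, 0.003, -0.001]
force: [0.0, 0.7, 0.7]
grip_width: 0.0005
grip_force: 0.0
```

Call:
{"op": "send_rows", "data": {
  "motion": [
    [[0, 0.22, 0.31], [0, 0, 0], -1],
    [[0, 0.22, 0.31], [0, 0, 0], -1],
    [[0, 0.22, 0.31], [0, 0, 0], -1],
    [[0, 0.22, 0.32], [0, 0, 0], -1],
    [[0, 0.22, 0.32], [0, 0, 0], -1],
    [[0, 0.21, 0.32], [0, 0, 0], -1],
    [[0, 0.13, 0.26], [0, 0, 0], -1],
    [[0, 0.12, 0.26], [0, 0, 0], -1],
    [[0, 0, 0], [0, 0, 0], -1]
  ]
}}

```text
time_s: 7.05
ee_pos: [0.5695, -0.2074, 0.2082]
eef_rot: [-3.141, 0.002, -0.001]
force: [-0.7, 0.4, -0.9]
grip_width: 0.0008
grip_force: 0.0
```

```bash
cat > lev.py <<'E'
from h import *
for n in('side','top'):
    c=snap(n); P=pts(c); x,y,z=P[...,0],P[...,1],P[...,2]; v=cv2.cvtColor(c['pixels'],cv2.COLOR_RGB2HSV)[...,2]
    m=(x>.525)&(x<.62)&(y<-.14)&(y>-.25)&(z>.12)&(z<.29)&(v<70)&(abs(x-.571)>.015)
    q=P[m]; p=np.median(q,0); d=np.r_[p[1]+.046,p[2]-.13]; e=np.arctan2(d[1],-d[0])
    print(n,m.sum(),p.round(4),'r',np.hypot(*d).round(4),'theta',round(.87-e,3))
print(get_obs()['ee_pos'],get_obs()['force'])
E
python3 lev.py
```

```text
side 79 [ 0.5427 -0.1665  0.2673] r 0.1827 theta 0.02
top 0 [nan nan nan] r nan theta nan
[ 0.56998953 -0.20682354  0.20904521] [0.17052221 0.02622493 0.13272193]
  return _methods._mean(a, axis=axis, dtype=dtype,
  ret = um.true_divide(
```

The tip passed in front of the bar without touching it: the lever is still at rest and there is no force. I'll rise, come back nearer the hinge, and follow the arc lagging slightly behind the bar.

Call:
{"op": "send_rows", "data": {
  "motion": [
    [[0, 0, -1], [0, 0, 0], -1],
    [[0, 0, -1], [0, 0, 0], -1],
    [[0, 0, -0.85], [0, 0, 0], -1],
    [[0, -0.9, 0], [0, 0, 0], -1],
    [[0, -1, 0], [0, 0, 0], -1],
    [[0, 0, 0], [0, 0, 0], -1],
    [[0, 0, 0.3], [0, 0, 0], -1],
    [[0, 0, 0.2], [0, 0, 0], -1],
    [[0, 0, 0.15], [0, 0, 0], -1],
    [[0, 0, 0], [0, 0, 0], -1]
  ]
}}

```text
time_s: 8.15
ee_pos: [0.57, -0.1503, 0.2745]
eef_rot: [-3.141, 0.002, -0.001]
force: [0.1, 0.3, 0.2]
grip_width: 0.0004
grip_force: 0.0
```

Call:
{"op": "send_rows", "data": {
  "motion": [
    [[0, 0.05, 0.15], [0, 0, 0], -1],
    [[0, 0.1, 0.15], [0, 0, 0], -1],
    [[0, 0.1, 0.15], [0, 0, 0], -1],
    [[0, 0, 0], [0, 0, 0], -1]
  ]
}}

```text
time_s: 8.55
ee_pos: [0.5703, -0.1576, 0.2617]
eef_rot: [-3.141, 0.0, -0.001]
force: [0.4, 0.4, 1.5]
grip_width: 0.0001
grip_force: 0.8
```

```bash
python3 lev.py 2>/dev/null
```

```text
side 176 [ 0.5555 -0.1751  0.2594] r 0.1828 theta 0.083
top 0 [nan nan nan] r nan theta nan
[ 0.57028353 -0.15722645  0.26204274] [-0.15033269  1.14871661  1.53321386]
```

Call:
{"op": "send_rows", "data": {
  "motion": [
    [[0, 0.27, 0.28], [0, 0, 0], -1],
    [[0, 0.27, 0.29], [0, 0, 0], -1],
    [[0, 0.23, 0.3], [0, 0, 0], -1],
    [[0, 0.22, 0.3], [0, 0, 0], -1],
    [[0, 0.2, 0.32], [0, 0, 0], -1],
    [[0, 0.18, 0.32], [0, 0, 0], -1],
    [[0, 0, 0], [0, 0, 0], -1]
  ]
}}

```text
time_s: 9.35
ee_pos: [0.5717, -0.1983, 0.2118]
eef_rot: [3.141, -0.007, -0.0]
force: [-7.1, 11.7, 35.2]
grip_width: 0.0004
grip_force: 18.4
```

```bash
python3 lev.py 2>/dev/null
```

```text
side 181 [ 0.5869 -0.2111  0.2083] r 0.1827 theta 0.427
top 0 [nan nan nan] r nan theta nan
[ 0.57167452 -0.1979929   0.21235204] [-5.20823087  9.4449457  32.33722828]
```

Call:
{"op": "send_rows", "data": {
  "motion": [
    [[0, 0.08, 0.16], [0, 0, 0], -1],
    [[0, 0.08, 0.16], [0, 0, 0], -1],
    [[0, 0.07, 0.15], [0, 0, 0], -1],
    [[0, 0, 0], [0, 0, 0], -1],
    [[0, 0, 0], [0, 0, 0], -1]
  ]
}}

```text
time_s: 9.95
ee_pos: [0.5711, -0.2058, 0.1948]
eef_rot: [3.14, -0.003, -0.0]
force: [3.6, -1.1, 8.5]
grip_width: 0.0004
grip_force: 3.7
```

```bash
python3 lev.py 2>/dev/null
```

```text
side 176 [ 0.5875 -0.2183  0.1911] r 0.1828 theta 0.529
top 0 [nan nan nan] r nan theta nan
[ 0.57115307 -0.20577555  0.19481356] [3.94833641e+00 2.39514545e-04 7.65858303e+00]
```

Call:
{"op": "send_rows", "data": {
  "motion": [
    [[0, 0.03, 0.08], [0, 0, 0], -1],
    [[0, 0.02, 0.07], [0, 0, 0], -1],
    [[0, 0, 0], [0, 0, 0], -1]
  ]
}}

```text
time_s: 10.35
ee_pos: [0.5713, -0.2073, 0.1907]
eef_rot: [3.14, -0.004, -0.0]
force: [2.3, 0.2, 12.9]
grip_width: 0.0007
grip_force: 6.0
```

```bash
python3 lev.py 2>/dev/null
```

```text
side 180 [ 0.5871 -0.2199  0.1867] r 0.183 theta 0.555
top 0 [nan nan nan] r nan theta nan
[ 0.57126607 -0.20732239  0.19090084] [ 2.46276878 -0.08773212 12.11479738]
```

Angle is 0.54–0.56, past the click and well short of the third notch. Lift off, straight up.

Call:
{"op": "send_rows", "data": {
  "motion": [
    [[0, 0, -0.3], [0, 0, 0], -1],
    [[0, 0, -0.5], [0, 0, 0], -1],
    [[0, 0, -1], [0, 0, 0], -1],
    [[0, 0, -1], [0, 0, 0], -1],
    [[0, 0, -1], [0, 0, 0], -1],
    [[0, 0, -1], [0, 0, 0], -1],
    [[0, 0, -0.2], [0, 0, 0], -1],
    [[0, 0, 0], [0, 0, 0], -1]
  ]
}}

```text
time_s: 11.25
ee_pos: [0.5704, -0.207, 0.3393]
eef_rot: [3.141, -0.001, -0.001]
force: [-0.5, 0.6, -1.0]
grip_width: 0.0005
grip_force: 0.0
```

```bash
python3 lev.py 2>/dev/null
python3 - <<'E'
from h import *
c=snap('side'); P=pts(c); t=snap('top'); Pt=pts(t)
a=cv2.resize(c['pixels'][180:330,250:410],(640,600),interpolation=3)
cv2.imwrite('pics/s2.png',a[:,:,::-1])
for n,cc,P in(('s',c,P),('t',t,Pt)):
    x,y,z=P[...,0],P[...,1],P[...,2]; hsv=cv2.cvtColor(cc['pixels'],cv2.COLOR_RGB2HSV)
    g=(abs(x-.571)<.035)&(y>-.03)&(y<.05)&(z>.22)&(z<.27)&(hsv[...,1]<90)
    print(n,'guard',g.sum(),np.percentile(P[g],[2,50,98],axis=0).round(4))
    b=(abs(x-.571)<.02)&(y>-.03)&(y<.05)&(z>.17)&(z<.215)&(hsv[...,1]<90)
    print(n,'button',b.sum(),np.percentile(P[b],[2,50,98],axis=0).round(4))
    # sheath bottle
    w=(x>.5)&(x<.75)&(y>.1)&(y<.4)&(z>.08)&(z<.25)
    print('bottle',np.percentile(P[w],[2,50,98],axis=0).round(3))
E
```

```text
side 185 [ 0.5879 -0.2148  0.201 ] r 0.1831 theta 0.472
top 0 [nan nan nan] r nan theta nan
[ 0.57004665 -0.20677082  0.33745265] [ 0.60037702 -0.66122316 -0.24363034]
s guard 120 [[ 0.5501 -0.0279  0.2403]
 [ 0.5718  0.0049  0.2434]
 [ 0.5945  0.0228  0.2468]]
s button 139 [[ 0.5555 -0.0291  0.1713]
 [ 0.5703 -0.0156  0.1849]
 [ 0.5877  0.0051  0.1996]]
bottle [[0.654 0.295 0.081]
 [0.667 0.315 0.11 ]
 [0.685 0.352 0.135]]
t guard 307 [[ 0.5477 -0.0283  0.2413]
 [ 0.5698  0.0018  0.2448]
 [ 0.5929  0.0244  0.2479]]
t button 258 [[ 0.5522 -0.0272  0.1729]
 [ 0.5687 -0.0059  0.1864]
 [ 0.5826  0.0181  0.1999]]
bottle [[0.651 0.298 0.084]
 [0.681 0.329 0.136]
 [0.727 0.375 0.192]]
```

View pics/s2.png

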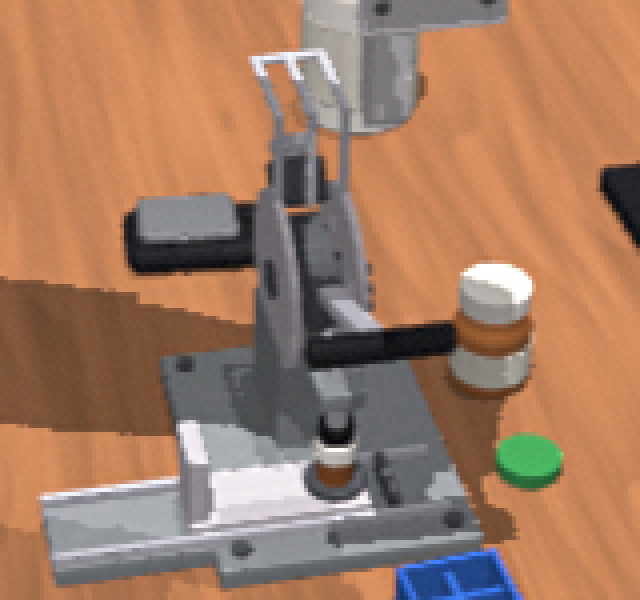

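The ratchet holds the lever at its second notch (bar at (380,343), about 0.49 rad) and the ram (336,430) is down on the cap. Now turn to yaw 90° for the button.

Call:
{"op": "send_rows", "data": {
  "motion": [
    [[0, 0, 0], [0, 0, -1], -1],
    [[0, 0, 0], [0, 0, -1], -1],
    [[0, 0, 0], [0, 0, -1], -1],
    [[0, 0, 0], [0, 0, -1], -1],
    [[0, 0, 0], [0, 0, -1], -1],
    [[0, 0, 0], [0, 0, -1], -1],
    [[0, 0, 0], [0, 0, -1], -1],
    [[0, 0, 0], [0, 0, -1], -1],
    [[0, 0, 0], [0, 0, -1], -1],
    [[0, 0, 0], [0, 0, -1], -1],
    [[0, 0, 0], [0, 0, -1], -1],
    [[0, 0, 0], [0, 0, -1], -1]
  ]
}}

```text
time_s: 12.65
ee_pos: [0.5702, -0.2067, 0.3381]
eef_rot: [-3.14, -0.0, 1.445]
force: [-0.1, 0.3, -0.7]
grip_width: 0.0001
grip_force: 0.0
```

Run:
```python
from h import *
import pickle
print(get_obs()['ee_pos'],get_obs()['eef_rot'])
c=pickle.load(open('top.pkl','rb')); P=pts(c); x,y,z=P[...,0],P[...,1],P[...,2]; n=np.array([0,.68,.73])
m=(abs(x-.571)<.03)&(y>-.02)&(y<.04)&(z>.15)&(z<.23)
q=P[m]; v,u=np.where(m); s=q@n; col=c['pixels'][m]
i=np.lexsort((u,v))
print('face pred',np.array([.571,.0115,.1945])@n)
for k in i: 
    if s[k]>.12: print(v[k],u[k],q[k].round(3),s[k].round(3),col[k].max()) if (k%3==0) else None
```

```text
[ 0.57015663 -0.20668393  0.33811642] [-3.14001727e+00 -3.91133582e-04  1.44454037e+00]
face pred 0.149805
228 319 [ 0.579 -0.009  0.195] 0.136 91
228 322 [ 0.582 -0.015  0.184] 0.124 82
229 306 [0.581 0.018 0.185] 0.147 126
229 309 [0.578 0.011 0.195] 0.15 133
229 312 [0.577 0.005 0.2  ] 0.15 131
229 315 [ 0.577 -0.001  0.196] 0.142 118
229 318 [ 0.579 -0.007  0.19 ] 0.134 53
229 321 [ 0.579 -0.013  0.189] 0.129 53
230 308 [0.577 0.014 0.191] 0.148 136
230 311 [0.575 0.007 0.197] 0.149 150
230 314 [0.575 0.001 0.197] 0.144 169
230 317 [ 0.577 -0.005  0.189] 0.135 67
230 320 [ 0.575 -0.011  0.193] 0.134 69
230 323 [ 0.577 -0.017  0.186] 0.124 65
231 306 [0.576 0.018 0.188] 0.149 144
231 309 [0.575 0.012 0.19 ] 0.146 166
231 312 [0.573 0.005 0.199] 0.149 167
231 315 [ 0.572 -0.001  0.2  ] 0.145 166
231 318 [ 0.575 -0.007  0.188] 0.133 68
231 321 [ 0.575 -0.013  0.186] 0.127 78
231 324 [ 0.575 -0.019  0.183] 0.121 78
232 307 [0.574 0.016 0.188] 0.148 165
232 310 [0.572 0.01  0.192] 0.147 170
232 313 [0.57  0.003 0.2  ] 0.148 172
232 316 [ 0.57  -0.003  0.198] 0.143 126
232 319 [ 0.572 
[... 874 characters left out ...]
 105
239 313 [0.558 0.004 0.189] 0.14 83
239 316 [ 0.559 -0.002  0.187] 0.135 67
239 319 [ 0.557 -0.008  0.19 ] 0.133 60
239 322 [ 0.558 -0.014  0.185] 0.126 59
240 309 [0.557 0.012 0.189] 0.146 86
240 312 [0.558 0.006 0.179] 0.135 64
240 315 [0.558 0.    0.182] 0.133 67
240 318 [ 0.556 -0.006  0.188] 0.133 63
240 321 [ 0.557 -0.012  0.181] 0.123 65
241 312 [0.556 0.006 0.178] 0.135 69
241 315 [0.555 0.    0.185] 0.135 67
241 318 [ 0.554 -0.006  0.186] 0.132 59
241 321 [ 0.555 -0.012  0.182] 0.124 72
242 313 [0.554 0.004 0.18 ] 0.134 77
242 316 [ 0.553 -0.002  0.182] 0.132 60
242 319 [ 0.554 -0.008  0.177] 0.124 80
243 315 [0.553 0.    0.174] 0.127 73
243 318 [ 0.552 -0.006  0.175] 0.124 113
```

Button face confirmed: plane n·p = 0.149, centre about (0.570, 0.0115, 0.194). Now fly over to +y.

Call:
{"op": "send_rows", "data": {
  "motion": [
    [[0, 0, 0], [0, 0, -1], -1],
    [[0, 0, -0.5], [0, 0, -0.05], -1],
    [[1, 0, 0], [0, 0, 0], -1],
    [[1, 0, 0], [0, 0, 0], -1],
    [[1, 0, 0], [0, 0, 0], -1],
    [[1, 0, 0], [0, 0, 0], -1],
    [[1, 0, 0], [0, 0, 0], -1],
    [[1, 0, 0], [0, 0, 0], -1],
    [[1, 0, 0], [0, 0, 0], -1],
    [[1, 0, 0], [0, 0, 0], -1],
    [[1, 0, 0], [0, 0, 0], -1],
    [[1, 0, 0], [0, 0, 0], -1]
  ]
}}

```text
time_s: 13.85
ee_pos: [0.5716, 0.0945, 0.3533]
eef_rot: [-3.14, 0.0, 1.566]
force: [-0.2, -0.3, -0.1]
grip_width: 0.0004
grip_force: 0.0
```

Call:
{"op": "send_rows", "data": {
  "motion": [
    [[0, 0, 0], [0, -1, 0], -1],
    [[0, 0, 0], [0, -1, 0], -1],
    [[0, 0, 0], [0, -1, 0], -1],
    [[0, 0, 0], [0, -1, 0], -1],
    [[0, 0, 0], [0, -1, 0], -1],
    [[0, 0, 0], [0, -1, 0], -1],
    [[0, 0, 0], [0, -0.25, 0], -1],
    [[0, 0, 0], [0, 0, 0], -1],
    [[0, 0, 0], [0, 0, 0], -1]
  ]
}}

```text
time_s: 14.75
ee_pos: [0.572, 0.0929, 0.3544]
eef_rot: [3.141, 0.747, 1.565]
force: [-0.9, -0.4, -0.1]
grip_width: 0.0004
grip_force: 0.0
```

```bash
cat > rel.py <<'E'
from h import *
o=get_obs(); M=R.from_euler('xyz',o['eef_rot']).as_matrix(); print('tool axes\n',M.round(3),o['ee_pos'].round(4),o['qpos'].round(2))
print('to button, tool units',(M.T@(np.array([.570,.0115,.194])-o['ee_pos'])/.03).round(2))
E
python3 rel.py
```

```text
tool axes
 [[ 0.004  1.    -0.004]
 [ 0.734 -0.006 -0.68 ]
 [-0.68   0.    -0.734]] [0.572  0.0929 0.3544] [ 0.39  0.46  1.13 -0.7   1.82  0.31]
to button, tool units [ 1.64 -0.05  5.77]
```

Call:
{"op": "send_rows", "data": {
  "motion": [
    [[0.82, 0, 0], [0, 0, 0], -1],
    [[0.82, -0.05, 0], [0, 0, 0], -1],
    [[0, 0, 1], [0, 0, 0], -1],
    [[0, 0, 1], [0, 0, 0], -1],
    [[0, 0, 1], [0, 0, 0], -1],
    [[0, 0, 1], [0, 0, 0], -1],
    [[0, 0, 0.7], [0, 0, 0], -1],
    [[0, 0, 0.5], [0, 0, 0], -1],
    [[0, 0, 0.2], [0, 0, 0], -1],
    [[0, 0, 0], [0, 0, 0], -1]
  ]
}}

```text
time_s: 15.75
ee_pos: [0.57, 0.0185, 0.2024]
eef_rot: [3.141, 0.749, 1.564]
force: [-0.1, 0.3, 1.6]
grip_width: 0.0004
grip_force: 0.0
```

```bash
python3 rel.py
```

```text
tool axes
 [[ 0.005  1.    -0.004]
 [ 0.732 -0.006 -0.681]
 [-0.681  0.    -0.732]] [0.57   0.0185 0.2024] [ 0.28  0.49  1.44 -0.71  1.5   0.45]
to button, tool units [ 0.02 -0.    0.36]
```

Call:
{"op": "send_rows", "data": {
  "motion": [
    [[0, 0, 0.15], [0, 0, 0], -1],
    [[0, 0, 0.15], [0, 0, 0], -1],
    [[0, 0, 0.1], [0, 0, 0], -1],
    [[0, 0, 0.1], [0, 0, 0], -1],
    [[0, 0, 0], [0, 0, 0], -1]
  ]
}}

```text
time_s: 16.25
ee_pos: [0.57, 0.0087, 0.1912]
eef_rot: [3.141, 0.75, 1.566]
force: [1.0, 2.9, 3.4]
grip_width: 0.0005
grip_force: 2.0
```

```bash
python3 rel.py|tail -1;python3 lev.py 2>/dev/null
```

```text
to button, tool units [ 0.   -0.   -0.13]
side 160 [ 0.5547 -0.1736  0.2603] r 0.1824 theta 0.074
top 191 [ 0.5555 -0.1567  0.2716] r 0.1797 theta -0.037
[0.57002631 0.00887115 0.1914701 ] [-0.15376644  3.20656206  2.73377323]
```

The lever springs up. I'll press 3 mm deeper so the press certainly counts, then withdraw along the normal.

Call:
{"op": "send_rows", "data": {
  "motion": [
    [[0, 0, 0.1], [0, 0, 0], -1],
    [[0, 0, 0], [0, 0, 0], -1],
    [[0, 0, -0.3], [0, 0, 0], -1],
    [[0, 0, -0.7], [0, 0, 0], -1],
    [[0, 0, -1], [0, 0, 0], -1],
    [[0, 0, -1], [0, 0, 0], -1],
    [[0, 0, -1], [0, 0, 0], -1],
    [[0, 0, -1], [0, 0, 0], -1],
    [[0, 0, 0], [0, 0, 0], -1],
    [[0, 0, 0], [0, 0, 0], -1]
  ]
}}

```text
time_s: 17.35
ee_pos: [0.5703, 0.1089, 0.2983]
eef_rot: [-3.141, 0.75, 1.567]
force: [-0.8, -0.4, 0.2]
grip_width: 0.0003
grip_force: 0.0
```

```bash
python3 lev.py 2>/dev/null
python3 - <<'E'
from h import *
c=snap('side'); cv2.imwrite('pics/s3.png',cv2.resize(c['pixels'][160:360,230:450],(660,600),interpolation=3)[:,:,::-1])
P=pts(c); x,y,z=P[...,0],P[...,1],P[...,2]; s=cv2.cvtColor(c['pixels'],cv2.COLOR_RGB2HSV)[...,1]
m=(x>.45)&(x<.53)&(abs(y+.12)<.04)&(z>.04)&(z<.08)&(s<80); print('tab',np.percentile(P[m],[2,50],axis=0).round(4))
m=(abs(x-.571)<.016)&(abs(y+.125)<.016)&(z>.05)&(z<.085)&(s<80); print('cap',np.percentile(P[m],[2,50,98],axis=0).round(4))
E
```

```text
side 182 [ 0.5557 -0.1657  0.2679] r 0.1826 theta 0.014
top 187 [ 0.5554 -0.1565  0.2714] r 0.1795 theta -0.038
[0.57017373 0.10809455 0.29760968] [ 0.16858077 -0.00274961 -0.78539651]
tab [[ 0.4814 -0.1456  0.0416]
 [ 0.4865 -0.1368  0.0672]]
cap [[ 0.5625 -0.1354  0.0521]
 [ 0.5734 -0.1277  0.0607]
 [ 0.584  -0.1119  0.0841]]
```

View pics/s3.png

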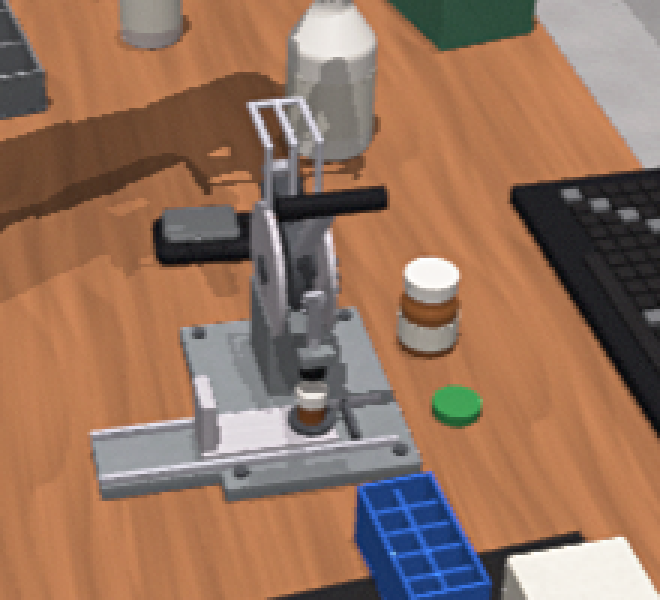

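The lever is back at rest (bar at (335,202)), the shuttle is home, the cap (312,395) is pressed with a gap under the ram, and the bystanders stand where they were.

```bash
python3 -c "
from station import *
print(hand_in())"
```

```text
the job is handed in; nothing more can be done
None
```

The vial is sealed and the job handed in at about 17 s; `hand_in()` returned no verdict. The cameras showed the shuttle home, the cap pressed at the second notch, the lever back up after the release, and no other bench item visibly moved.

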